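# Throw the preheater switch over the heat shield with the hooked rod

### The arm

A 6-joint arm with a two-finger parallel gripper is mounted at the origin on the work surface. World frame = base frame: x ahead of the robot, y to its left, z up, the work surface at z = 0. Lengths are in mm, angles in rad, forces in N, time in s.
With the tool pointing down it reaches from about 350 to 875 mm from the base axis. Payload 4.2 kg.
Tool frame: the origin (TCP) lies midway between the tips of the shut fingers; the grasp point (between the pads) lies 19 mm behind it; x points along the fingers, y is the direction in which the jaws open and shut, and the axes are right-handed (so a half turn about x gives the same grasp; the last joint's range is limited). The gripper opens to 85 mm and grips with 20 to 120 N. Pads are 22 mm wide; open, the fingers measure 114 mm over their backs; the gripper's body (76 mm by 85 mm) begins 54 mm behind the grasp point. The pads swing forward as they close: fully open they stand 13 mm farther back than shut.
Start: joints at [1.569, 0.385, 0.008, 0, -1.194, -0.259], TCP at [161.127, 603.852, 231.312] pointing down, gripper open.
Joint ranges: [-3.14, 3.14], [-1.21, 2.06], [-1.07, 1.41], [-3.16, 2.05], [-2.99, -0.16], [-3.1, 3.1]. Speed limits (rad/s): [2.79, 2.79, 3.14, 3.14, 3.14, 3.14].

### API

Orientations are given as a unit quaternion [x, y, z, w].
In Python, from bench import readout, imaging, arm gives the robot as it stands.
- The arm moves only by the tool arm_command, never from a script. Its argument "increments" is a list of rows, each a list of 3 entries, a list of its own where there are three numbers: the turn, a rotation vector about the world's x, y, z in degrees, then the shift along the world's x, y, z in mm, then the closure, from 0 (fully open) to 1 (shut). In form: [[[ax, ay, az], [tx, ty, tz], fingers], ...]. A call has exactly 5 rows; each row is the pose to reach, as a shift and turn from the pose measured when the call began; what a row does not reach only later rows make up. A row lasts 1/10 s, in which the tool goes at most 50 mm and 8.59 degrees, less where a joint would pass 70% of its speed; a pose out of reach is approached as far as the arm can. A call with a gripper value outside its range is refused whole. The fingers move at their own pace and stop on an object; the grip force is fixed at half the most. Time passes only in rows, so rows that repeat a pose let the fingers close, or fill a call up. It gives the time, the measured TCP pose, the force and the opening at its end, in the units of the state.
- readout.read_state(): the state, without advancing time (a new reading comes with each control period).
- imaging.get_image(name): name is "side" or "top"; returns (picture, depth): 480x640x3 uint8, blue, green, red; 480x640 float32, mm along the optical axis (not along the pixel's ray), 0 where there is no reading.
- imaging.camera_info(name): a dict with "vfov" (degrees; the focal length in pixels is half the picture's height over the tangent of half this angle, whatever the lens; pixels are square), "cx", "cy" (the principal point, pixels), "D" ([k1, k2, p1, p2, k3] as OpenCV has them; the pictures are not rectified), "eye" and "rotation" of the camera in the world. Camera axes: x right, y down, z forward; pixel columns grow to the right and rows downward; lengths in mm; the calibration is good to about 2 mm. A picture is of the moment at which its call begins. camera_info takes no time and is no camera call.
- arm.job_done(): hands the job in, once; it reports no verdict.
The state is a dict: "clock": time; "joints": joint angles; "joint_vel": joint speeds; "joint_efforts": joint torques, N m; "position": TCP position; "ee_rot": TCP orientation; "contact_force": force on the tool from outside, world axes, zero at the start; "wrist_torque": the same for the moment, N m; "gripper_width": finger opening in mm.
Only numpy, scipy, OpenCV 4.12 (cv2) and the standard library are available. Lean on these libraries where they do the work, as an engineer would, in place of code of your own. Each camera call takes 0.05 s, during which the arm holds its last target. There are 200 camera calls.

### The job

The switches of the preheater stand behind its heat shield, too hot for a hand. Take the hooked rod from its rest, reach over the shield, hook behind the flat paddle lever and draw it upright, towards the shield, all the way to its stop, and keep a steady pull of about 8 N on it there for a good second (never more than 25 N: meet the stop slowly); then put the rod back on its rest as it was. Leave the ball-knob lever and the things on the bench as they are, and do not touch the station with the hand itself.

Things in the scene. Friction and masses are not known exactly. Their poses are not given: they have to be found in the camera images.
- rod: Hooked rod, 0.16 to 0.25 kg. Black handle 140 x 20 wide x 24 high mm; from its +x end a round 10 mm steel shank runs on along the axis, then bends square down into a leg. Origin: middle of handle; x towards the bend, z up. Leg axis at x = +230, its lower end at z = -105 mm; balance point near x = +42. Starts level on the rest, leg hanging down, bend away from the robot.
- rest: Fixed stand. Origin on the table; x along the cradled rod. Rear post (x = -42 mm) bears the handle's underside at 138 mm height in a notch 25 wide; front post (x = +105) the shank's at 145 in a notch 15 wide; posts 12 thick, flared notches 20 deep. Cradled, the rod's axes match the rest's, its origin at y = 0, z = 150, x about -8 to +12. Handle free to grasp from above at x -15 to +60.
- station: Fixed aluminium preheater. Origin on the table under the middle of the heat shield; x away from the robot, square to the shield, z up. Shield: upright sheet at x = 0, 300 mm wide in y, 4 thick with a 12 thick rim, top at z = 153 mm. Behind it a 6 mm base plate, the two switch boxes and, from x = 180 to 305, a hot plate 40 mm high with a circuit board on it (top 45).
- paddle_box: Grey switch box with the flat paddle lever, 56 x 62 x 37 mm high, 90 mm behind the shield, 65 mm to either side of its middle (the side varies). Origin: middle of its underside, 6 mm above the table; axes parallel to the station's. Lever hinge along y at x = 0, z = 39 mm. The paddle is a flat steel bar 36 mm wide in y, 8 thick, reaching 90 mm from the hinge.
- paddle (a joint): Angle of the paddle lever, rad. At 0 it leans 0.6 rad from upright away from the robot (end 51 mm beyond the hinge, 119 mm above the table); it grows as the lever is drawn towards the shield. Hard stop at 0.55, nearly upright (0.05 rad short of it, end 135 mm above the table). Starts between 0 and 0.08. No spring: 0.12 Nm of friction keeps it where it is left.
- paddle_tip (a point): Middle of the paddle lever's free end, 90 mm from its hinge.
- ball_box: The other switch box, equal in size and axes, on the other side of the middle; it carries the ball-knob lever (round stem, 24 mm ball), to be left alone.
- ball_tip (a point): Top of the ball-knob lever, 75 mm from its hinge.
- flux_bottle: White bottle, 44 mm in diameter, 110 mm high, standing on the bench; origin at its foot. A bystander.
- spool: Grey wire spool, 60 mm in diameter, 46 mm high, standing on end; origin at its foot. A bystander.
- phone: Black phone, 72 x 150 x 9 mm, lying flat in front of the shield; origin under its middle. A bystander.
- screwdriver: Screwdriver 170 mm long with black handle, lying on the bench; x along it. A bystander.
- jar: Low steel jar with a black cap, 52 mm in diameter, 47 mm high; origin at its foot. A bystander.

How it is judged (in metres and radians):
On the way, in this order (a step that is already met when the one before it is completed fails the run):
1. the rod is lifted at least 40 mm off its rest (z of rod in the frame of rest above 0.19 m), for 0.1 s.
2. the rod holds the paddle lever against its stop with 4 to 18 N for 0.8 s (value of joint paddle above 0.515 rad and contact force between rod and paddle_box between 4 and 18 N), for 0.8 s.
At the end, for the whole second after the job is handed in: The paddle lever is at its stop (above 0.51 rad); the rod lies at rest in both notches of its rest (origin within 30 mm along, 8 mm across and 8 mm in height of the rest's cradle point at 150 mm, axes within 0.1 rad, leg hanging down); the ball-knob lever has not moved more than 12 mm (value of joint paddle above 0.51 rad and x of rod in the frame of rest between -0.03 and 0.03 m and y of rod in the frame of rest between -0.008 and 0.008 m and z of rod in the frame of rest between 0.142 and 0.158 m and angle between the x axis of rod and the x axis of rest, either way round below 0.1 rad and angle between rod's own z axis and vertical below 0.15 rad and linear speed of rod below 0.02 m/s and distance of ball_tip from where it was at the start of the episode below 0.012 m); the robot touches nothing.
It fails at once if the rod presses on the paddle switch with more than 25 N (contact force between rod and paddle_box above 25 N).
It fails at once if the hand or arm touches the station or its switches (contact force between any of the fingers, the arm and station above 0.5 N or contact force between any of the fingers, the arm and paddle_box above 0.5 N or contact force between any of the fingers, the arm and ball_box above 0.5 N).
It fails at once if the ball-knob lever is moved more than 12 mm (distance of ball_tip from where it was at the start of the episode above 0.012 m).
It fails at once if a bystander is shifted more than 25 mm (distance of any of flux_bottle, spool, phone, screwdriver, jar from where it was at the start of the episode above 0.025 m).
It also fails if it takes over 58 s, if anything falls off the work surface, if the arm or the gripper's body presses on something with over 40 N, if the wrist force passes 120 N, or if a joint passes its speed limit or range.

## Working session

There is one attempt and no reset: what is moved stays moved. The work goes in short steps, Python scripts to look and compute and a tool call to move; the robot and the scene stay as the last step left them, time stands still between calls to the robot, and variables do not carry over. Pictures are saved under pics/ and viewed, about 8 in all and at most 12, crops included, and the job is handed in when it is done.

Besides the shell and the picture viewer there is one more tool, called in YAML: its name, and indented under it one key for each argument. arm_command: Moves the arm, as the interface text tells. Its arguments: {"type":"object","properties":{"increments":{"type":"array","items":{"type":"array"}}},"required":["increments"]}

```bash
mkdir -p pics; ls
python3 - <<'E'
from bench import readout, imaging, arm
import cv2,numpy as np
print(readout.read_state())
for n in("side","top"):
    im,d=imaging.get_image(n); print(n,imaging.camera_info(n)); cv2.imwrite(f"pics/{n}0.png",im); np.savez(f"pics/{n}0.npz",im=im,d=d)
E
```

```text
pics
{'clock': 0.0, 'joints': array([ 1.56861307e+00,  3.85582728e-01,  6.65547842e-03, -4.96716037e-04,
       -1.19399756e+00, -2.58571342e-01]), 'joint_vel': array([-0.00015435,  0.00014321, -0.00010601, -0.00063834,  0.00020895,
       -0.00074941]), 'joint_efforts': array([ 9.55571886e-04, -3.92285156e+01,  1.88407874e+01,  4.18619201e+00,
       -4.53966932e-03, -5.09730071e-06]), 'position': array([160.98007668, 603.32373788, 230.2177236 ]), 'ee_rot': array([-0.70103098,  0.09276113,  0.70116234,  0.09122668]), 'contact_force': array([-0.12287157, -0.11425558,  0.31121014]), 'wrist_torque': array([ 0.02155912, -0.01217867, -0.00381832]), 'gripper_width': 85.3427652353443}
side {'vfov': 48.154420896272114, 'cx': 313.1909045390876, 'cy': 248.50534851233985, 'D': array([-0.12289319,  0.        ,  0.        ,  0.        ,  0.        ]), 'eye': array([220.29519106, 601.02136502, 867.0710929 ]), 'rotation': array([-0.18847783,  0.90852524, -0.36568915,  0.07300307])}
top {'vfov': 48.87571021982891, 'cx': 311.4346785488386, 'cy': 244.18013142315152, 'D': array([-0.11180613,  0.        ,  0.        ,  0.        ,  0.        ]), 'eye': array([ 332.14990494,  -60.64999448, 1317.39283814]), 'rotation': array([ 0.70842933, -0.70225648,  0.0473809 , -0.05214186])}
```

View pics/side0.png

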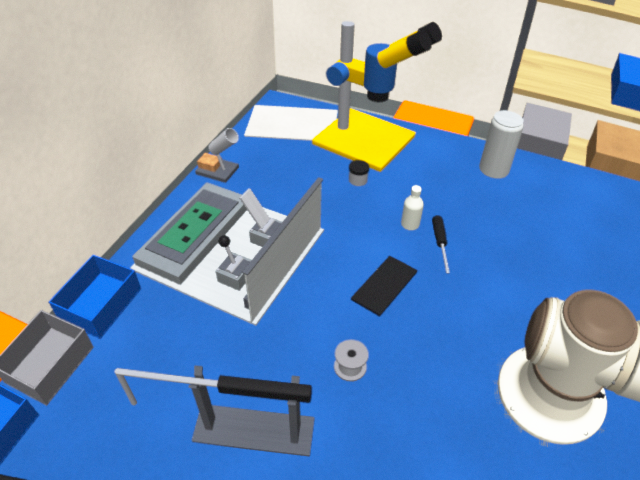

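View pics/top0.png

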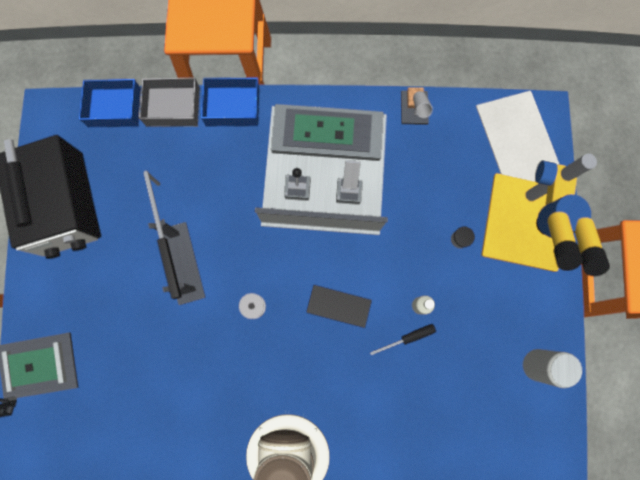

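The side view shows the rod on its rest (handle from (220,385) to (310,393), bend at (120,372)), and the station with the ball lever at (225,242) and the paddle at (257,212). The top view shows the rod from (150,175) to (177,295), the shield at y≈215, and the paddle at (350,175). Next I check the projection geometry.

```bash
cat > h.py <<'E'
import numpy as np,cv2
from bench import imaging,readout
from scipy.spatial.transform import Rotation as R
class C:
    def __init__(s,n):
        c=imaging.camera_info(n); s.f=240/np.tan(np.radians(c["vfov"])/2)
        s.K=np.array([[s.f,0,c["cx"]],[0,s.f,c["cy"]],[0,0,1]]);s.D=c["D"];s.e=c["eye"];s.R=R.from_quat(c["rotation"]).as_matrix()
    def ray(s,uv):
        p=cv2.undistortPoints(np.array(uv,float).reshape(-1,1,2),s.K,s.D).reshape(-1,2)
        return np.c_[p,np.ones(len(p))]@s.R.T
    def plane(s,uv,z):
        r=s.ray(uv); return s.e+r*((z-s.e[2])/r[:,2])[:,None]
    def depth(s,uv,d):
        return s.e+s.ray(uv)*np.array(d).reshape(-1,1)
    def proj(s,P):
        q=(np.array(P,float).reshape(-1,3)-s.e)@s.R
        return cv2.projectPoints(q,np.zeros(3),np.zeros(3),s.K,s.D)[0].reshape(-1,2)
    def cloud(s,d):
        v,u=np.nonzero(d>0); P=s.depth(np.c_[u,v],d[v,u]); o=np.full(d.shape+(3,),np.nan); o[v,u]=P; return o
E
python3 - <<'E'
from h import *
np.set_printoptions(precision=1,suppress=True)
for n in("top","side"):
    c=C(n); d=np.load(f"pics/{n}0.npz")["d"]; print(n,c.R,c.proj([[0,0,0],[161,603,230],[500,0,0],[0,300,0]]))
    cl=c.cloud(d)
    for u,v in ([(287,455),(170,268),(300,300),(350,170),(320,215),(250,305)] if n=="top" else [(270,388),(350,360),(380,285),(600,320),(320,190)]): print(u,v,cl[v,u])
E
```

```text
top [[ 0.  -1.   0.1]
 [-1.  -0.   0. ]
 [-0.  -0.1 -1. ]] [[288.5 455.6]
 [  0.1 393.9]
 [291.1 251.5]
 [166.5 452.4]]
287 455 [ 56.2  -7.  218.2]
170 268 [439.6 259.9 166.1]
300 300 [378.5 -23.8   1.2]
350 170 [ 682.6 -141.5  104.5]
320 215 [562.9 -70.6 156.4]
250 305 [363.6  94.5  49.4]
side [[-0.9 -0.3  0.3]
 [-0.4  0.7 -0.6]
 [ 0.  -0.7 -0.7]] [[551.  393.7]
 [366.1 731.2]
 [301.6 308.6]
 [522.6 555.4]]
270 388 [429.5 265.8 164.8]
350 360 [359.4 102.4  46.3]
380 285 [ 372.3 -114.    10.3]
600 320 [  5.5  15.2 243.3]
320 190 [ 553.2 -217.7  126.1]
```

Run:
```python
from h import *
np.set_printoptions(precision=1,suppress=True)
def rect(p): 
    r=cv2.minAreaRect(p[:,:2].astype(np.float32)); return np.array(r[0]),np.array(r[1]),r[2]
for n in("top","side"):
    c=C(n); z=np.load(f"pics/{n}0.npz"); d=z["d"]; im=z["im"].astype(int); cl=c.cloud(d); X,Y,Z=np.moveaxis(cl,2,0)
    br=im.max(2)
    ro=(X>330)&(X<760)&(Y>180)&(Y<420)&(Z>125)&(Z<185)
    h=ro&(br<60)&(Z>156); sh=ro&(br>110)&(Z>146)
    print(n,"handle",h.sum(),rect(cl[h]),np.median(Z[h]),"shank",sh.sum(),rect(cl[sh]),np.median(Z[sh]))
    P=cl[h|sh]; 
    for nm,m in(("h",h),("s",sh)):
        p=cl[m]; u,s,v=np.linalg.svd(p-p.mean(0),full_matrices=False); print(nm,p.mean(0),v[0], "yaw",np.degrees(np.arctan2(v[0,1],v[0,0])))
        t=p@v[0]; print("ends",p[t.argmin()],p[t.argmax()])
    lg=(X>500)&(X<800)&(Y>230)&(Y<420)&(Z>35)&(Z<135)&(br>90); print("leg",lg.sum(),np.nanmedian(cl[lg],0))
    s=(X>500)&(X<640)&(Y>-300)&(Y<120)&(Z>146)&(Z<165); p=cl[s]
    print("shield",s.sum(),rect(p),np.median(p[:,2]), "fit",np.polyfit(p[:,1],p[:,0],1),p[p[:,1].argmin()],p[p[:,1].argmax()])
    s=(X>620)&(X<780)&(Y>-200)&(Y<60)&(Z>60)&(Z<140)
    pd=s&(Y<-90); bl=s&(Y>-60)
    for nm,m in(("pad",pd),("ball",bl)):
        p=cl[m]; print(nm,len(p),p.min(0),p.max(0))
        if nm=="pad": 
            for a in range(60,140,10):
                q=p[(p[:,2]>=a)&(p[:,2]<a+10)]
                if len(q): print(a,len(q),q.mean(0),q[:,1].min(),q[:,1].max())
```

```text
top handle 103 (array([441.1, 262.3]), array([135.8,  13.4]), 17.332183837890625) 161.05527472883477 shank 341 (array([519.3, 293.7]), array([299.8,  36.5]), 10.221236228942871) 154.78075620155414
h [437.7 256.9 160.8] [-1.  -0.3  0. ] yaw -163.30726716611682
ends [507.3 278.1 161. ] [376.3 241.9 156.5]
s [569.6 306.2 155.1] [-1.  -0.2  0. ] yaw -166.4648708658637
ends [664.8 331.5 152.4] [373.7 256.  162. ]
leg 42 [658.7 328.3  90.9]
shield 717 (array([564.6, -72.6]), array([298.7,  13.3]), 86.10383605957031) 152.91727751859275 fit [  0.1 569.2] [ 553.6 -221.2  152.5] [577.   76.3 149.4]
pad 391 [ 651.9 -164.6   60.6] [ 703.  -126.5  125.6]
60 54 [ 658.8 -144.1   64.8] -161.28985528809042 -126.73776108993252
70 56 [ 665.3 -143.9   75. ] -162.71171057673786 -126.46598727542258
80 59 [ 672.1 -145.7   84.7] -162.3809533140147 -128.2218624794788
90 56 [ 678.6 -143.5   95. ] -163.57899191298299 -127.7242414159187
100 57 [ 685.1 -145.3  104.9] -163.1422548195898 -129.36774372850127
110 69 [ 693.  -146.3  115.2] -164.5567407495549 -128.87605693764104
120 40 [ 696.4 -147.1  121.8] -164.0213
[... 559 characters left out ...]
y([299.8,  14.4]), 86.25945281982422) 155.07358137476115 fit [  0.1 568.8] [ 551.6 -223.8  152.2] [569.8  75.4 153.7]
pad 506 [ 650.9 -166.3   60.1] [ 703.5 -126.2  126.6]
60 73 [ 658.  -143.5   64.8] -163.5643409978403 -127.1777503557579
70 78 [ 665.  -143.6   75.1] -164.14371532095095 -126.2104956506704
80 71 [ 671.2 -143.7   85. ] -165.96593363592115 -127.70269519635156
90 78 [ 677.9 -144.8   94.8] -164.4089713996658 -126.30455136705712
100 77 [ 684.  -145.   105.3] -165.7800603950385 -128.36465578781747
110 81 [ 691.6 -145.3  115. ] -166.3152678687453 -127.72118200389787
120 48 [ 696.1 -147.1  123. ] -164.51067596886912 -128.89380670399657
ball 176 [658.2 -25.8  61.3] [685.   -4.3 122.7]
```

Run:
```python
from h import *
np.set_printoptions(precision=3,suppress=True)
s=readout.read_state(); M=R.from_quat(s["ee_rot"]).as_matrix(); print(M, np.degrees(np.arctan2(M[1,1],M[0,1])))
```

```text
[[-0.    -0.258 -0.966]
 [-0.002 -0.966  0.258]
 [-1.     0.002 -0.   ]] -104.9516917626852
```

arm_command:
  increments:
    - [[0, 0, 7], [33, -37, 0], 0]
    - [[0, 0, 14], [66, -74, 0], 0]
    - [[0, 0, 21], [99, -111, 0], 0]
    - [[0, 0, 28], [132, -148, 0], 0]
    - [[0, 0, 31.6], [165, -185, 0], 0]

```text
clock: 0.6
position: [326.8, 416.5, 230.0]
ee_rot: [-0.699, -0.103, 0.699, -0.105]
contact_force: [1.2, -0.1, 1.3]
gripper_width: 85.5
```

arm_command:
  increments:
    - [[0, 0, 0], [33, -36, 0], 0]
    - [[0, 0, 0], [66, -73, 0], 0]
    - [[0, 0, 0], [99, -109, 0], 0]
    - [[0, 0, 0], [131, -146, 0], 0]
    - [[0, 0, 0], [131, -146, 0], 0]

```text
clock: 1.1
position: [460.0, 266.4, 229.5]
ee_rot: [-0.699, -0.1, 0.7, -0.103]
contact_force: [-0.4, 0.4, -0.3]
gripper_width: 85.3
```

Run:
```python
from h import *
np.set_printoptions(precision=3,suppress=True)
s=readout.read_state(); M=R.from_quat(s["ee_rot"]).as_matrix(); print(s["position"],M, np.degrees(np.arctan2(M[1,1],M[0,1])))
im,d=imaging.get_image("side"); np.savez("pics/side1.npz",im=im,d=d); cv2.imwrite("pics/side1.png",cv2.resize(im[280:,60:400],None,fx=2,fy=2))
```

```text
[460.035 266.358 229.48 ] [[-0.001  0.284 -0.959]
 [-0.004 -0.959 -0.284]
 [-1.     0.004  0.002]] -73.51843679962349
```

View pics/side1.png

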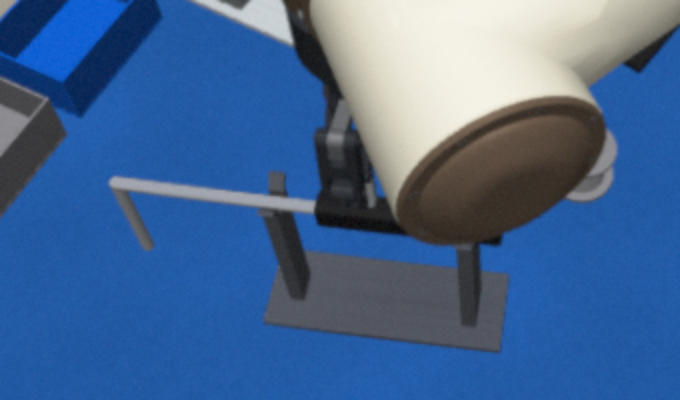

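arm_command:
  increments:
    - [[0, 0, 0.2], [-2, 4, -25], 0]
    - [[0, 0, 0.2], [-2, 4, -50], 0]
    - [[0, 0, 0.2], [-2, 4, -75], 0]
    - [[0, 0, 0.2], [-2, 4, -97], 0]
    - [[0, 0, 0.2], [-2, 4, -97], 0]

```text
clock: 1.65
position: [454.4, 271.3, 129.3]
ee_rot: [-0.697, -0.101, 0.702, -0.106]
contact_force: [-1.0, 0.3, -0.6]
gripper_width: 85.7
```

arm_command:
  increments:
    - [[0, 0, 0], [3, 0, 1], 0]
    - [[0, 0, 0], [3, 0, 1], 0.5]
    - [[0, 0, 0], [3, 0, 1], 1]
    - [[0, 0, 0], [3, 0, 1], 1]
    - [[0, 0, 0], [3, 0, 1], 1]

```text
clock: 2.15
position: [457.6, 271.5, 130.9]
ee_rot: [-0.697, -0.101, 0.702, -0.106]
contact_force: [0.7, 0.8, -0.2]
gripper_width: 28.5
```

arm_command:
  increments:
    - [[0, 0, 0], [0, 0, 0], 1]
    - [[0, 0, 0], [0, 0, 0], 1]
    - [[0, 0, 0], [0, 0, 0], 1]
    - [[0, 0, 0], [0, 0, 0], 1]
    - [[0, 0, 0], [0, 0, 0], 1]

```text
clock: 2.65
position: [457.6, 271.5, 131.1]
ee_rot: [-0.697, -0.101, 0.702, -0.106]
contact_force: [-0.8, 0.1, 2.6]
gripper_width: 19.2
```

Run:
```python
from h import *
np.set_printoptions(precision=3,suppress=True)
s=readout.read_state(); M=R.from_quat(s["ee_rot"]).as_matrix(); print(s["clock"],s["position"],s["gripper_width"],s["contact_force"],s["wrist_torque"],M, np.degrees(np.arctan2(M[1,1],M[0,1])))
```

```text
2.65 [457.609 271.486 131.087] 19.237127065722177 [-0.752  0.053  2.564] [-0.067  0.346 -0.073] [[-0.005  0.29  -0.957]
 [-0.007 -0.957 -0.29 ]
 [-1.     0.005  0.007]] -73.16261167053622
```

arm_command:
  increments:
    - [[0, 0, 0], [0, 0, 8], 1]
    - [[0, 0, 0], [0, 0, 22], 1]
    - [[0, 0, 0], [0, 0, 38], 1]
    - [[0, 0, 0], [0, 0, 55], 1]
    - [[0, 0, 0], [0, 0, 70], 1]

```text
clock: 3.15
position: [457.4, 271.4, 201.7]
ee_rot: [-0.697, -0.101, 0.702, -0.106]
contact_force: [0.9, 1.2, -2.4]
gripper_width: 19.1
```

arm_command:
  increments:
    - [[0, 0, 0], [0, 0, 15], 1]
    - [[0, 0, 0], [0, 0, 35], 1]
    - [[0, 0, 0], [0, 0, 50], 1]
    - [[0, 0, 0], [0, 0, 65], 1]
    - [[0, 0, 0], [0, 0, 70], 1]

```text
clock: 3.65
position: [457.8, 271.6, 273.2]
ee_rot: [-0.698, -0.102, 0.701, -0.105]
contact_force: [0.4, -0.1, -1.6]
gripper_width: 18.6
```

```bash
cat > st.py <<'E'
from h import *
np.set_printoptions(precision=2,suppress=True)
s=readout.read_state(); M=R.from_quat(s["ee_rot"]).as_matrix(); print(s["clock"],s["position"],s["gripper_width"],s["contact_force"],s["wrist_torque"],"x",M[:,0],"yaw", np.degrees(np.arctan2(M[1,1],M[0,1])))
a=np.radians(-3.8); c,q=np.cos(a),np.sin(a); v=s["position"][:2]-[564.6,-73.5]
print("tcp in station",c*v[0]+q*v[1],-q*v[0]+c*v[1],"Fx station",c*s["contact_force"][0]+q*s["contact_force"][1])
E
python3 st.py
python3 - <<'E'
from h import *
c=C("side"); im,d=imaging.get_image("side"); cl=c.cloud(d); np.savez("pics/side2.npz",im=im,d=d)
X,Y,Z=np.moveaxis(cl,2,0); br=im.astype(int).max(2)
m=(X>540)&(X<760)&(Y>180)&(Y<420)&(Z>270)&(Z<310)&(br>90)
p=cl[m]; t=p@[.957,.29,0]; print(len(p))
u,s,v=np.linalg.svd(p-p.mean(0),full_matrices=False); print(p.mean(0),v[0],p[t.argmin()],p[t.argmax()])
l=(X>540)&(X<760)&(Y>180)&(Y<420)&(Z>190)&(Z<265)&(br>90); p=cl[l]; print("leg",len(p),np.median(p,0),p.min(0),p.max(0))
E
```

```text
3.65 [457.8  271.65 273.23] 18.629765163051786 [ 0.43 -0.09 -1.62] [-0.01  0.01 -0.02] x [-0.   -0.01 -1.  ] yaw -73.16236675792683
tcp in station -129.44210968411545 337.3104129410627 Fx station 0.43464762672227614
742
[603.20834668 317.18128567 296.31472023] [-0.95513225 -0.29293581  0.04371488] [540.5037541  292.92137442 298.36468594] [662.97749223 336.88241289 279.25437407]
leg 151 [657.94521561 335.76611439 232.24442539] [654.73105235 328.40172847 192.80022929] [663.86976234 337.67871318 264.96917965]
```

arm_command:
  increments:
    - [[0, 0, -3], [4, -30, 5], 1]
    - [[0, 0, -7], [10, -70, 10], 1]
    - [[0, 0, -11], [16, -110, 10], 1]
    - [[0, 0, -15], [22, -150, 10], 1]
    - [[0, 0, -18], [30, -190, 10], 1]

```text
clock: 4.2
position: [487.0, 80.1, 282.3]
ee_rot: [-0.704, 0.009, 0.71, 0.006]
contact_force: [1.1, -0.6, -2.7]
gripper_width: 18.9
```

```bash
python3 st.py
```

```text
4.2 [487.02  80.06 282.28] 18.930002550703065 [ 1.07 -0.64 -2.67] [ 0.08 -0.13 -0.02] x [-0.01 -0.   -1.  ] yaw -91.27787399724903
tcp in station -87.58520103385716 148.07950221376638 Fx station 1.1063202237085346
```

arm_command:
  increments:
    - [[0, 0, -1], [7, -42, 0], 1]
    - [[0, 0, -2], [14, -85, 0], 1]
    - [[0, 0, -2.5], [21, -128, 0], 1]
    - [[0, 0, -2.5], [27, -170, 0], 1]
    - [[0, 0, -2.5], [31, -208, 0], 1]

```text
clock: 4.7
position: [517.5, -129.8, 281.0]
ee_rot: [-0.703, 0.025, 0.71, 0.022]
contact_force: [-0.6, -1.0, -2.0]
gripper_width: 19.2
```

arm_command:
  increments:
    - [[0, 0, 0], [0, -7, -2], 1]
    - [[0, 0, 0], [0, -7, -5], 1]
    - [[0, 0, 0], [0, -7, -10], 1]
    - [[0, 0, 0], [0, -7, -10], 1]
    - [[0, 0, 0], [0, -7, -10], 1]

```text
clock: 5.2
position: [517.5, -135.7, 270.9]
ee_rot: [-0.703, 0.024, 0.71, 0.021]
contact_force: [-0.2, 0.4, -2.2]
gripper_width: 19.2
```

```bash
python3 st.py
python3 - <<'E'
from h import *
np.set_printoptions(precision=1,suppress=True)
a=np.radians(-3.8); Q=np.array([[np.cos(a),-np.sin(a),0],[np.sin(a),np.cos(a),0],[0,0,1]])
for n in("side","top"):
    c=C(n); im,d=imaging.get_image(n); cl=(c.cloud(d)-[564.6,-73.5,0])@Q; np.savez(f"pics/{n}3.npz",im=im,d=d)
    cv2.imwrite(f"pics/{n}3.png",cv2.resize(im[130:380,130:430] if n=="side" else im[80:330,200:500],None,fx=2,fy=2))
    X,Y,Z=np.moveaxis(cl,2,0); br=im.astype(int).max(2)
    m=(X>60)&(X<210)&(Y>-110)&(Y<0)&(Z>265)&(Z<320); p=cl[m]; print(n,"shank",len(p),p.min(0),p.max(0),np.median(p,0))
    l=(X>100)&(X<220)&(Y>-130)&(Y<0)&(Z>170)&(Z<255); p=cl[l]; print("leg",len(p),p.min(0) if len(p) else 0,p.max(0) if len(p) else 0,np.median(p,0))
E
```

```text
5.2 [ 517.46 -135.67  270.91] 19.21144012849409 [-0.22  0.41 -2.19] [ 0.06  0.04 -0.01] x [-0.01 -0.   -1.  ] yaw -93.70654541393543
tcp in station -42.91967406474469 -65.1610409731185 Fx station -0.24722414986222616
side shank 319 [ 60.2 -70.9 265.4] [172.9 -57.  298.6] [122.5 -62.4 293.6]
leg 135 [162.9 -68.1 188.7] [174.  -57.7 254.9] [166.9 -61.8 222.6]
top shank 150 [104.7 -69.5 287.2] [171.2 -59.3 298.3] [139.6 -64.  293.2]
leg 21 [164.8 -63.8 189.3] [169.  -59.7 248.1] [166.5 -61.  216.9]
```

View pics/side3.png

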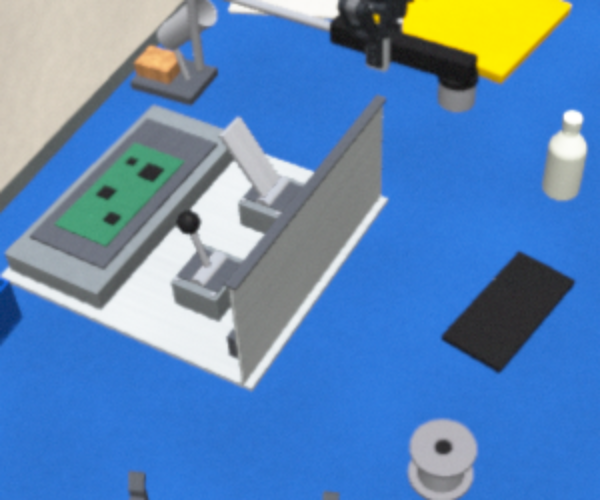

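arm_command:
  increments:
    - [[0, 0, 0], [1, 0, -15], 1]
    - [[0, 0, 0], [1, 0, -35], 1]
    - [[0, 0, 0], [1, 0, -50], 1]
    - [[0, 0, 0], [1, 0, -62], 1]
    - [[0, 0, 0], [1, 0, -70], 1]

```text
clock: 5.8
position: [518.6, -135.6, 200.6]
ee_rot: [-0.703, 0.024, 0.71, 0.021]
contact_force: [0.1, -0.9, -2.7]
gripper_width: 19.1
```

arm_command:
  increments:
    - [[0, 0, 0], [1, 0, -8], 1]
    - [[0, 0, 0], [1, 0, -20], 1]
    - [[0, 0, 0], [1, 0, -30], 1]
    - [[0, 0, 0], [1, 0, -36], 1]
    - [[0, 0, 0], [1, 0, -37], 1]

```text
clock: 6.3
position: [519.1, -135.6, 162.6]
ee_rot: [-0.703, 0.024, 0.711, 0.021]
contact_force: [-0.9, -0.2, -2.4]
gripper_width: 19.3
```

```bash
python3 st.py
```

```text
6.3 [ 519.14 -135.64  162.62] 19.326260011198066 [-0.9  -0.22 -2.38] [-0.    0.04 -0.06] x [-0.01 -0.   -1.  ] yaw -93.69723139983405
tcp in station -41.241908517836265 -65.01154179842194 Fx station -0.8825698147880269
```

arm_command:
  increments:
    - [[0, 0, 0], [-6, 0.4, 0], 1]
    - [[0, 0, 0], [-12, 0.8, 0], 1]
    - [[0, 0, 0], [-18, 1.2, 0], 1]
    - [[0, 0, 0], [-23, 1.5, 0], 1]
    - [[0, 0, 0], [-28, 1.9, 0], 1]

```text
clock: 6.8
position: [492.1, -133.8, 163.5]
ee_rot: [-0.704, 0.024, 0.709, 0.021]
contact_force: [3.1, -0.4, -1.1]
gripper_width: 19.3
```

arm_command:
  increments:
    - [[0, 0, 0], [-5, 0.3, 0], 1]
    - [[0, 0, 0], [-10, 0.7, 0], 1]
    - [[0, 0, 0], [-15, 1, 0], 1]
    - [[0, 0, 0], [-20, 1.3, 0], 1]
    - [[0, 0, 0], [-24, 1.6, 0], 1]

```text
clock: 7.3
position: [467.4, -132.1, 163.4]
ee_rot: [-0.704, 0.024, 0.709, 0.021]
contact_force: [1.5, -1.3, -0.6]
gripper_width: 19.5
```

```bash
python3 st.py
python3 - <<'E'
from h import *
np.set_printoptions(precision=1,suppress=True)
im,d=imaging.get_image("side"); cv2.imwrite("pics/side4.png",cv2.resize(im[150:300,180:340],None,fx=4,fy=4))
E
```

```text
7.3 [ 467.39 -132.13  163.44] 19.49986619451113 [ 1.5  -1.27 -0.6 ] [-0.07 -0.7   0.02] x [-0.01 -0.   -1.  ] yaw -93.68456248398499
tcp in station -93.10734966307956 -64.9469246082076 Fx station 1.583191063665491
```

View pics/side4.png

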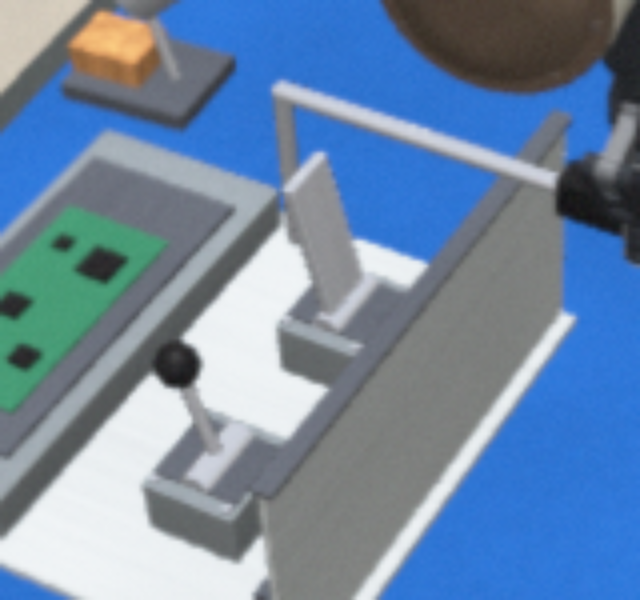

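arm_command:
  increments:
    - [[0, 0, 0], [-2, 0.1, 0], 1]
    - [[0, 0, 0], [-4, 0.3, 0], 1]
    - [[0, 0, 0], [-6, 0.4, 0], 1]
    - [[0, 0, 0], [-7.5, 0.5, 0], 1]
    - [[0, 0, 0], [-9, 0.6, 0], 1]

```text
clock: 7.85
position: [457.5, -131.5, 163.3]
ee_rot: [-0.704, 0.024, 0.71, 0.021]
contact_force: [0.7, -0.3, -1.1]
gripper_width: 19.2
```

arm_command:
  increments:
    - [[0, 0, 0], [-0.5, 0, 0], 1]
    - [[0, 0, 0], [-1, 0.1, 0], 1]
    - [[0, 0, 0], [-1.5, 0.1, 0], 1]
    - [[0, 0, 0], [-2, 0.1, 0], 1]
    - [[0, 0, 0], [-2, 0.1, 0], 1]

```text
clock: 8.35
position: [455.4, -131.4, 163.3]
ee_rot: [-0.704, 0.024, 0.71, 0.021]
contact_force: [1.0, 0.0, -2.4]
gripper_width: 19.2
```

arm_command:
  increments:
    - [[0, 0, 0], [-0.4, 0, 0], 1]
    - [[0, 0, 0], [-0.8, 0, 0], 1]
    - [[0, 0, 0], [-1.2, 0.1, 0], 1]
    - [[0, 0, 0], [-1.5, 0.1, 0], 1]
    - [[0, 0, 0], [-1.5, 0.1, 0], 1]

```text
clock: 8.85
position: [453.8, -131.3, 163.2]
ee_rot: [-0.704, 0.024, 0.71, 0.021]
contact_force: [1.4, -0.4, -0.7]
gripper_width: 19.1
```

```bash
python3 st.py
```

```text
8.85 [ 453.83 -131.28  163.22] 19.132534590702367 [ 1.43 -0.37 -0.74] [-0.07 -0.54  0.02] x [-0.01 -0.   -1.  ] yaw -93.69787162565984
tcp in station -106.69972089254743 -64.99374842334359 Fx station 1.4553325418205343
```

arm_command:
  increments:
    - [[0, 0, 0], [-0.4, 0, 0], 1]
    - [[0, 0, 0], [-0.8, 0, 0], 1]
    - [[0, 0, 0], [-1.2, 0.1, 0], 1]
    - [[0, 0, 0], [-1.5, 0.1, 0], 1]
    - [[0, 0, 0], [-1.5, 0.1, 0], 1]

```text
clock: 9.35
position: [452.3, -131.2, 163.2]
ee_rot: [-0.704, 0.024, 0.71, 0.021]
contact_force: [1.8, 0.0, -1.2]
gripper_width: 19.0
```

```bash
python3 st.py
```

```text
9.35 [ 452.3  -131.17  163.25] 18.999930752154754 [ 1.79  0.01 -1.22] [-0.04 -0.54  0.04] x [-0.01 -0.   -1.  ] yaw -93.695412850981
tcp in station -108.22852707310996 -64.98491007276138 Fx station 1.7886288585929273
```

arm_command:
  increments:
    - [[0, 0, 0], [-0.4, 0, 0], 1]
    - [[0, 0, 0], [-0.8, 0, 0], 1]
    - [[0, 0, 0], [-1.2, 0.1, 0], 1]
    - [[0, 0, 0], [-1.5, 0.1, 0], 1]
    - [[0, 0, 0], [-1.5, 0.1, 0], 1]

```text
clock: 9.85
position: [452.0, -131.1, 163.5]
ee_rot: [-0.705, 0.024, 0.709, 0.021]
contact_force: [5.8, -0.7, -2.7]
gripper_width: 19.0
```

```bash
python3 st.py
python3 - <<'E'
from h import *
np.set_printoptions(precision=1,suppress=True)
a=np.radians(-3.8); Q=np.array([[np.cos(a),-np.sin(a),0],[np.sin(a),np.cos(a),0],[0,0,1]])
c=C("side"); im,d=imaging.get_image("side"); cl=(c.cloud(d)-[564.6,-73.5,0])@Q
X,Y,Z=np.moveaxis(cl,2,0); k=(X>70)&(X<130)&(Y>-95)&(Y<-35)
for z in range(60,185,10):
    m=k&(Z>=z)&(Z<z+10)
    if m.sum(): p=cl[m]; print(z,len(p),np.median(p,0),p[:,1].min(),p[:,1].max())
E
```

```text
9.85 [ 452.03 -131.05  163.51] 19.016931320571732 [ 5.82 -0.7  -2.66] [-0.21 -1.53 -0.01] x [-0.01 -0.   -1.  ] yaw -93.68739592684396
tcp in station -108.51148035127294 -64.8875616291678 Fx station 5.85406474634296
60 42 [ 87.9 -62.9  65.7] -82.97578259748296 -46.38264271597606
70 37 [ 88.5 -61.4  75.4] -82.80726514833661 -44.71183944033705
80 45 [ 88.6 -61.   85.1] -83.09749256811656 -46.71986614058221
90 42 [ 89.2 -59.4  94.4] -81.01499215863905 -46.7078359839036
100 46 [ 89.5 -59.4 105.7] -82.97855406570714 -46.08599382789984
110 46 [ 90.3 -61.3 115.2] -82.73054627815587 -47.252488756587546
120 51 [ 91.3 -60.2 124.6] -83.9687457618059 -47.846516376698496
130 77 [ 94.  -63.2 135.8] -82.63505535204867 -46.705806163141766
140 19 [101.3 -62.4 145.1] -66.68453509413983 -59.669788800241534
150 20 [101.1 -62.7 154.5] -70.01667092688373 -60.476372024505054
160 17 [102.3 -62.3 166.1] -66.10833094379869 -58.59340593814238
170 17 [101.3 -62.  175.4] -67.51349626115291 -59.438581556268815
180 72 [ 89.1 -62.1 187.8] -71.3658443167523 -58.83415813545493
```

arm_command:
  increments:
    - [[0, 0, 0], [-1.5, 0.1, 0], 1]
    - [[0, 0, 0], [-1.7, 0.1, 0], 1]
    - [[0, 0, 0], [-1.7, 0.1, 0], 1]
    - [[0, 0, 0], [-1.7, 0.1, 0], 1]
    - [[0, 0, 0], [-1.7, 0.1, 0], 1]

```text
clock: 10.4
position: [452.0, -130.9, 163.6]
ee_rot: [-0.706, 0.024, 0.708, 0.021]
contact_force: [8.0, -1.8, -5.6]
gripper_width: 19.5
```

```bash
python3 st.py
```

```text
10.4 [ 451.99 -130.92  163.6 ] 19.488246870165675 [ 8.03 -1.81 -5.58] [-0.28 -1.8  -0.06] x [-0. -0. -1.] yaw -93.6859851276002
tcp in station -108.55903469573428 -64.75353597708661 Fx station 8.128708538065519
```

arm_command:
  increments:
    - [[0, 0, 0], [-1.7, 0.1, 0], 1]
    - [[0, 0, 0], [-1.7, 0.1, 0], 1]
    - [[0, 0, 0], [-1.7, 0.1, 0], 1]
    - [[0, 0, 0], [-1.7, 0.1, 0], 1]
    - [[0, 0, 0], [-1.7, 0.1, 0], 1]

```text
clock: 10.9
position: [451.9, -130.8, 163.6]
ee_rot: [0.707, -0.024, -0.707, -0.021]
contact_force: [7.7, -1.5, -5.9]
gripper_width: 19.0
```

arm_command:
  increments:
    - [[0, 0, 0], [-1.7, 0.1, 0], 1]
    - [[0, 0, 0], [-1.7, 0.1, 0], 1]
    - [[0, 0, 0], [-1.7, 0.1, 0], 1]
    - [[0, 0, 0], [-1.7, 0.1, 0], 1]
    - [[0, 0, 0], [-1.7, 0.1, 0], 1]

```text
clock: 11.4
position: [451.9, -130.6, 163.4]
ee_rot: [0.708, -0.024, -0.706, -0.021]
contact_force: [9.3, -1.5, -6.5]
gripper_width: 19.0
```

```bash
python3 st.py
```

```text
11.4 [ 451.91 -130.63  163.37] 18.998894457221134 [ 9.29 -1.53 -6.55] [-0.39 -1.92 -0.2 ] x [ 0. -0. -1.] yaw -93.70973694500724
tcp in station -108.65225098878176 -64.47641307780478 Fx station 9.375745382442847
```

arm_command:
  increments:
    - [[0, 0, 0], [-1.5, 0, 0], 1]
    - [[0, 0, 0], [-1.5, 0, 0], 1]
    - [[0, 0, 0], [-1.5, 0, 0], 1]
    - [[0, 0, 0], [-1.5, 0, 0], 1]
    - [[0, 0, 0], [-1.5, 0, 0], 1]

```text
clock: 11.9
position: [451.5, -130.6, 163.8]
ee_rot: [0.709, -0.024, -0.705, -0.021]
contact_force: [6.3, -0.2, -2.1]
gripper_width: 18.8
```

arm_command:
  increments:
    - [[0, 0, 0], [-1.5, 0, 0], 1]
    - [[0, 0, 0], [-1.5, 0, 0], 1]
    - [[0, 0, 0], [-1.5, 0, 0], 1]
    - [[0, 0, 0], [-1.5, 0, 0], 1]
    - [[0, 0, 0], [-1.5, 0, 0], 1]

```text
clock: 12.4
position: [451.5, -130.5, 164.1]
ee_rot: [0.71, -0.024, -0.704, -0.021]
contact_force: [7.3, 0.2, -4.2]
gripper_width: 19.2
```

arm_command:
  increments:
    - [[0, 0, 0], [0, 0, 0], 1]
    - [[0, 0, 0], [1, 0, 0], 1]
    - [[0, 0, 0], [3, 0, 0], 1]
    - [[0, 0, 0], [6, -0.4, 0], 1]
    - [[0, 0, 0], [9, -0.6, 0], 1]

```text
clock: 12.9
position: [459.6, -131.2, 163.7]
ee_rot: [0.709, -0.024, -0.705, -0.021]
contact_force: [-0.1, 0.0, -1.5]
gripper_width: 19.2
```

```bash
python3 st.py
```

```text
12.9 [ 459.56 -131.15  163.67] 19.15437551924554 [-0.14  0.03 -1.45] [ 0.01  0.07 -0.02] x [ 0.01 -0.   -1.  ] yaw -93.68573389816234
tcp in station -100.98782997059425 -64.48800705128326 Fx station -0.13992221638187086
```

arm_command:
  increments:
    - [[0, 0, 0], [5, -0.3, 0], 1]
    - [[0, 0, 0], [10, -0.7, 0], 1]
    - [[0, 0, 0], [14, -1, 5], 1]
    - [[0, 0, 0], [16, -1, 20], 1]
    - [[0, 0, 0], [16, -1, 40], 1]

```text
clock: 13.4
position: [475.4, -132.2, 203.5]
ee_rot: [0.708, -0.024, -0.705, -0.021]
contact_force: [1.2, -0.1, -1.7]
gripper_width: 19.1
```

arm_command:
  increments:
    - [[0, 0, 0], [0, 0, 20], 1]
    - [[0, 0, 0], [0, 0, 40], 1]
    - [[0, 0, 0], [0, 0, 60], 1]
    - [[0, 0, 0], [0, 0, 75], 1]
    - [[0, 0, 0], [0, 0, 80], 1]

```text
clock: 13.9
position: [476.4, -132.3, 285.6]
ee_rot: [0.709, -0.024, -0.704, -0.021]
contact_force: [-0.3, -0.4, -1.9]
gripper_width: 19.5
```

```bash
python3 st.py;  python3 - <<'E'
from h import *
np.set_printoptions(precision=3,suppress=True)
a=np.radians(-3.8); Q=np.array([[np.cos(a),-np.sin(a),0],[np.sin(a),np.cos(a),0],[0,0,1]])
for n in("side","top"):
    c=C(n); im,d=imaging.get_image(n); cl=(c.cloud(d)-[564.6,-73.5,0])@Q
    cv2.imwrite(f"pics/{n}5.png",cv2.resize(im[130:380,130:430],None,fx=2,fy=2))
    X,Y,Z=np.moveaxis(cl,2,0)
    m=(X>0)&(X<110)&(Y>-110)&(Y<0)&(Z>285)&(Z<330); p=cl[m]; print(n,len(p),np.polyfit(p[:,0],p[:,2],1),np.polyfit(p[:,0],p[:,1],1))
    l=(X>70)&(X<220)&(Y>-130)&(Y<0)&(Z>195)&(Z<280); p=cl[l]; print("leg",len(p),np.median(p,0),p.min(0),np.polyfit(p[:,2],p[:,0],1))
    m=(X>70)&(X<110)&(Y>-95)&(Y<-35)&(Z>60)&(Z<130);p=cl[m];print("paddle slope",np.polyfit(p[:,2],p[:,0],1))
E
```

```text
13.9 [ 476.38 -132.31  285.64] 19.53693003819728 [-0.34 -0.38 -1.86] [-0.02  0.04 -0.02] x [ 0.01 -0.   -1.  ] yaw -93.6847471778286
tcp in station -84.13294155043215 -64.52743992029615 Fx station -0.31859251727456717
side 303 [  0.018 310.072] [ -0.003 -61.451]
leg 151 [126.112 -60.983 246.397] [122.62  -68.154 207.802] [ -0.004 127.634]
paddle slope [ 0.055 84.652]
top 179 [  0.016 309.158] [ -0.009 -62.28 ]
leg 22 [125.107 -59.836 239.818] [123.188 -62.301 206.195] [  0.016 121.699]
paddle slope [ 0.054 83.654]
```

arm_command:
  increments:
    - [[0, 0.3, 3], [-2, 30, 0], 1]
    - [[0, 0.8, 7], [-4, 70, 0], 1]
    - [[0, 0.8, 11], [-6, 110, 0], 1]
    - [[0, 0.8, 15], [-8, 150, 0], 1]
    - [[0, 0.8, 18], [-10, 190, 0], 1]

```text
clock: 14.5
position: [464.8, 59.2, 282.9]
ee_rot: [-0.698, -0.087, 0.705, -0.09]
contact_force: [1.9, -0.5, -2.1]
gripper_width: 19.2
```

arm_command:
  increments:
    - [[0, 0, 1], [-2, 42, -1], 1]
    - [[0, 0, 2], [-4, 85, -2], 1]
    - [[0, 0, 2.5], [-6, 128, -3], 1]
    - [[0, 0, 2.5], [-7, 170, -4], 1]
    - [[0, 0, 2.5], [-9, 204, -5], 1]

```text
clock: 15.0
position: [455.0, 265.2, 276.5]
ee_rot: [-0.695, -0.103, 0.704, -0.106]
contact_force: [-0.1, -0.0, -2.7]
gripper_width: 19.3
```

```bash
python3 st.py
```

```text
15.0 [455.04 265.19 276.45] 19.304047440553575 [-0.1  -0.04 -2.74] [-0.02 -0.06  0.02] x [-0.01 -0.01 -1.  ] yaw -73.0102624643761
tcp in station -131.7700004966431 330.67922591909314 Fx station -0.0970903708302368
```

Settle over the rest, then measure the rod against its state just after lifting (pics/side2).

arm_command:
  increments:
    - [[0, 0, -0.2], [2.5, 6, -3], 1]
    - [[0, 0, -0.2], [2.5, 6, -3], 1]
    - [[0, 0, -0.2], [2.5, 6, -3], 1]
    - [[0, 0, -0.2], [2.5, 6, -3], 1]
    - [[0, 0, -0.2], [2.5, 6, -3], 1]

```text
clock: 15.5
position: [457.7, 270.1, 273.8]
ee_rot: [-0.695, -0.101, 0.704, -0.104]
contact_force: [0.0, -0.1, -1.7]
gripper_width: 19.2
```

```bash
python3 st.py;  python3 - <<'E'
from h import *
np.set_printoptions(precision=3,suppress=True)
a=np.radians(16.7); Q=np.array([[np.cos(a),-np.sin(a),0],[np.sin(a),np.cos(a),0],[0,0,1]])
c=C("side"); im,d=imaging.get_image("side"); np.savez("pics/side6.npz",im=im,d=d)
for f in ("side2","side6"):
    z=np.load(f"pics/{f}.npz"); cl=(c.cloud(z["d"])-[438.5,265,0])@Q; br=z["im"].max(2)
    X,Y,Z=np.moveaxis(cl,2,0)
    m=(X>100)&(X<222)&(abs(Y)<20)&(Z>285)&(Z<310)&(br>90); p=cl[m]; print(f,len(p),np.polyfit(p[:,0],p[:,2],1),np.polyfit(p[:,0],p[:,1],1))
    l=(X>200)&(X<250)&(abs(Y)<30)&(Z>195)&(Z<275); p=cl[l]; print("leg",len(p),np.median(p,0),p.min(0),np.polyfit(p[:,2],p[:,0],1))
E
```

```text
15.5 [457.7  270.05 273.8 ] 19.247023859909334 [ 0.02 -0.14 -1.66] [0.04 0.02 0.05] x [-0.01 -0.01 -1.  ] yaw -73.2978702881055
tcp in station -129.43634329516777 335.713480761908 Fx station 0.029389628281528454
side2 668 [ -0.    297.412] [0.003 2.061]
leg 259 [229.119   3.804 240.35 ] [225.053  -2.476 195.544] [ -0.001 230.003]
side6 658 [ -0.011 298.832] [-0.001  0.923]
leg 261 [228.213   1.824 240.438] [224.178  -5.442 195.406] [  0.008 226.97 ]
```

arm_command:
  increments:
    - [[0.17, -0.55, 0.15], [0, 1.4, 0], 1]
    - [[0.17, -0.55, 0.15], [0, 1.4, -20], 1]
    - [[0.17, -0.55, 0.15], [0, 1.4, -45], 1]
    - [[0.17, -0.55, 0.15], [0, 1.4, -65], 1]
    - [[0.17, -0.55, 0.15], [0, 1.4, -80], 1]

```text
clock: 16.05
position: [457.3, 270.9, 192.7]
ee_rot: [-0.699, -0.102, 0.7, -0.105]
contact_force: [-0.5, 0.1, -2.3]
gripper_width: 19.2
```

```bash
python3 st.py
```

```text
16.05 [457.3  270.94 192.74] 19.22079961913656 [-0.52  0.08 -2.29] [-0.03  0.03  0.04] x [-0. -0. -1.] yaw -73.16675029059229
tcp in station -129.89089402556738 336.57394240141684 Fx station -0.5229555025408842
```

arm_command:
  increments:
    - [[0, 0, 0], [0.3, 0.5, -14], 1]
    - [[0, 0, 0], [0.3, 0.5, -28], 1]
    - [[0, 0, 0], [0.3, 0.5, -40], 1]
    - [[0, 0, 0], [0.3, 0.5, -48], 1]
    - [[0, 0, 0], [0.3, 0.5, -52], 1]

```text
clock: 16.55
position: [457.5, 271.2, 140.1]
ee_rot: [-0.698, -0.102, 0.701, -0.105]
contact_force: [-0.1, 0.2, -1.8]
gripper_width: 19.1
```

arm_command:
  increments:
    - [[0, 0, 0], [0, 0, -1], 1]
    - [[0, 0, 0], [0, 0, -2], 1]
    - [[0, 0, 0], [0, 0, -3], 1]
    - [[0, 0, 0], [0, 0, -4], 1]
    - [[0, 0, 0], [0, 0, -5], 1]

```text
clock: 17.05
position: [457.6, 271.3, 135.4]
ee_rot: [-0.699, -0.102, 0.7, -0.105]
contact_force: [0.6, -0.3, -1.9]
gripper_width: 19.1
```

```bash
python3 st.py
```

```text
17.05 [457.58 271.31 135.36] 19.13691114547322 [ 0.62 -0.34 -1.88] [0.02 0.   0.03] x [-0. -0. -1.] yaw -73.16991478888579
tcp in station -129.63467046233137 336.95527459116323 Fx station 0.6383701179620681
```

arm_command:
  increments:
    - [[0, 0, 0], [0, 0, -1], 1]
    - [[0, 0, 0], [0, 0, -2], 1]
    - [[0, 0, 0], [0, 0, -3], 1]
    - [[0, 0, 0], [0, 0, -4], 1]
    - [[0, 0, 0], [0, 0, -4], 1]

```text
clock: 17.55
position: [457.6, 271.3, 131.3]
ee_rot: [-0.698, -0.102, 0.701, -0.105]
contact_force: [0.8, 0.3, -1.4]
gripper_width: 19.3
```

```bash
python3 st.py
```

```text
17.55 [457.57 271.31 131.33] 19.257556137855698 [ 0.83  0.29 -1.44] [-0.04  0.08  0.03] x [-0. -0. -1.] yaw -73.1667332625958
tcp in station -129.64240148175816 336.9609108569273 Fx station 0.8125073670188326
```

arm_command:
  increments:
    - [[0, 0, 0], [0, 0, -0.3], 1]
    - [[0, 0, 0], [0, 0, -0.6], 1]
    - [[0, 0, 0], [0, 0, -0.9], 1]
    - [[0, 0, 0], [0, 0, -1], 1]
    - [[0, 0, 0], [0, 0, -1], 1]

```text
clock: 18.05
position: [457.6, 271.3, 131.1]
ee_rot: [-0.699, -0.102, 0.7, -0.105]
contact_force: [-2.5, -0.8, 5.8]
gripper_width: 18.9
```

```bash
python3 st.py
```

```text
18.05 [457.65 271.35 131.09] 18.88254280266654 [-2.46 -0.77  5.8 ] [-0.3   0.93 -0.01] x [-0. -0. -1.] yaw -73.15301236772005
tcp in station -129.57150021752727 337.00127749458494 Fx station -2.3986457842162174
```

Seated: it bears on the rest at the same height as at the grasp. I'll open, then withdraw straight up.

arm_command:
  increments:
    - [[0, 0, 0], [0, 0, 0], 0.9]
    - [[0, 0, 0], [0, 0, 0], 0.6]
    - [[0, 0, 0], [0, 0, 0], 0.3]
    - [[0, 0, 0], [0, 0, 0], 0]
    - [[0, 0, 0], [0, 0, 0], 0]

```text
clock: 18.55
position: [457.8, 271.4, 131.0]
ee_rot: [-0.699, -0.102, 0.7, -0.105]
contact_force: [-0.2, 0.7, 0.4]
gripper_width: 75.9
```

arm_command:
  increments:
    - [[0, 0, 0], [0, 0, 0], 0]
    - [[0, 0, 0], [0, 0, 0], 0]
    - [[0, 0, 0], [0, 0, 5], 0]
    - [[0, 0, 0], [0, 0, 20], 0]
    - [[0, 0, 0], [0, 0, 40], 0]

```text
clock: 19.05
position: [457.3, 271.0, 170.9]
ee_rot: [-0.698, -0.102, 0.701, -0.105]
contact_force: [-0.8, -0.8, -0.1]
gripper_width: 85.1
```

arm_command:
  increments:
    - [[0, 0, 0], [0, 0, 25], 0]
    - [[0, 0, 0], [0, 0, 50], 0]
    - [[0, 0, 0], [-30, 20, 75], 0]
    - [[0, 0, 0], [-60, 50, 100], 0]
    - [[0, 0, 0], [-90, 80, 110], 0]

```text
clock: 19.55
position: [367.2, 352.2, 284.4]
ee_rot: [0.7, 0.103, -0.699, 0.104]
contact_force: [1.1, 1.2, 0.1]
gripper_width: 85.6
```

```bash
python3 st.py;  python3 - <<'E'
from h import *
np.set_printoptions(precision=3,suppress=True)
a=np.radians(16.7); Q=np.array([[np.cos(a),-np.sin(a),0],[np.sin(a),np.cos(a),0],[0,0,1]])
c=C("side"); im,d=imaging.get_image("side"); np.savez("pics/side7.npz",im=im,d=d); cv2.imwrite("pics/side7.png",im)
for f in ("side0","side7"):
    z=np.load(f"pics/{f}.npz"); cl=(c.cloud(z["d"])-[438.5,265,0])@Q; br=z["im"].max(2)
    X,Y,Z=np.moveaxis(cl,2,0)
    m=(X>115)&(X<222)&(abs(Y)<20)&(Z>145)&(Z<170)&(br>90); p=cl[m]; print(f,len(p),np.polyfit(p[:,0],p[:,2],1),np.polyfit(p[:,0],p[:,1],1))
    l=(X>200)&(X<250)&(abs(Y)<30)&(Z>55)&(Z<130); p=cl[l]; print("leg",len(p),np.median(p,0))
    W=c.cloud(z["d"]);X,Y,Z=np.moveaxis(W,2,0);m=(X>640)&(X<700)&(Y>-60)&(Y<10)&(Z>95)&(Z<135);print("ball",np.median(W[m],0))
E
```

```text
19.55 [367.24 352.25 284.35] 85.61162318702611 [1.07 1.19 0.05] [ 0.1  -0.1   0.01] x [ 0. -0. -1.] yaw -73.22230454959853
tcp in station -225.14343623613087 411.7328528514544 Fx station 0.9878988111094362
side0 448 [  0.002 155.118] [-0.001  1.062]
leg 154 [228.783   2.061  93.068]
ball [671.907 -11.552 114.749]
side7 446 [  0.009 153.929] [-0.003  2.195]
leg 149 [228.824   2.984  94.024]
ball [nan nan nan]
  return _methods._mean(a, axis=axis, dtype=dtype,
  ret = um.true_divide(
```

View pics/side7.png

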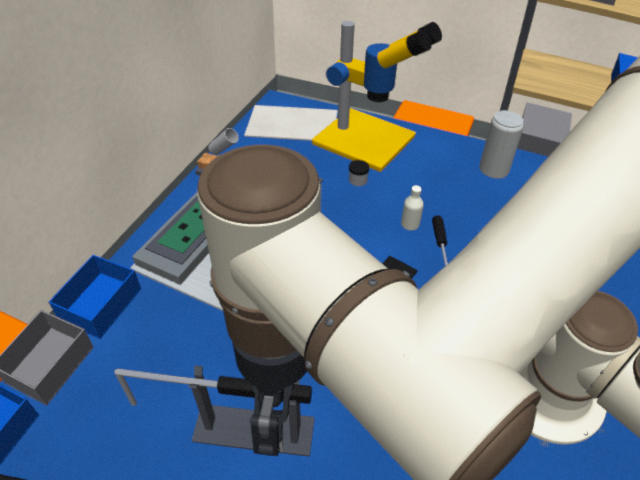

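The rod is back on the rest (bend at (120,372), as at the start). The arm hides the levers in this view, so I check them from the top camera and then hand in.

Run:
```python
from h import *
np.set_printoptions(precision=2,suppress=True)
c=C("top"); im,d=imaging.get_image("top"); a=np.load("pics/top0.npz")
for im_,d_ in((a["im"],a["d"]),(im,d)):
    W=c.cloud(d_);X,Y,Z=np.moveaxis(W,2,0)
    m=(X>640)&(X<700)&(Y>-60)&(Y<10)&(Z>95)&(Z<135); b=np.median(W[m],0)
    m=(X>620)&(X<760)&(Y>-180)&(Y<-110)&(Z>60)&(Z<130); p=W[m]; print("ball",b,"paddle slope",np.polyfit(p[:,2],p[:,0],1)[0])
df=cv2.absdiff(im,a["im"]).max(2); ok=lambda u,v,r:int((df[v-r:v+r,u-r:u+r]>40).sum())
print({k:ok(*v) for k,v in dict(spool=(252,306,16),phone=(338,306,30),bottle=(425,305,14),driver=(404,340,30),jar=(464,237,13)).items()})
from bench import arm; s=readout.read_state(); print(s["clock"],s["joint_vel"])
print(arm.job_done())
```

```text
ball [673.34 -14.03 114.14] paddle slope 0.6718020698686938
ball [673.27 -14.1  114.08] paddle slope 0.06444905744424945
{'spool': 0, 'phone': 0, 'bottle': 0, 'driver': 0, 'jar': 0}
19.65 [-0.06  0.02 -0.04  0.    0.    0.05]
the job is handed in; nothing more can be done
None
```

The job is done and handed in at about 19.7 s. I took the hooked rod from its rest, reached over the shield and drew the paddle lever to its stop. I pulled there for about 2.5 s, then put the rod back and withdrew the open hand. I only know the forces from readings at the end of each 0.5 s call. While I held the lever, the pull read about 6 to 9 N, and about 11 N at most once its vertical component is added.

**Last checks:**
- **Rod:** it lies where it was at the start, within about 1 mm, with its slope differing by about 0.007 rad.
- **Paddle lever:** it leans about 0.06 rad from upright, measured from the top camera in world axes. The earlier measurement in the station's own axes gave 0.054 rad. The stop is at 0.05, so both fit a lever at its stop.
- **Ball-knob lever:** its position changed by less than 0.2 mm.
- **Bench items:** the top picture shows no change at the spool, phone, bottle, screwdriver or jar.

No check failed. In the final side view the arm hid both levers, so I checked them from the top camera alone.

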